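Put the round padlock back in its own bay of the lock tray

TASK

The round padlock has been left hanging on the deep hook stand: lift it up past the hook's tip and take it off without forcing it against the hook. Put it back in its own bay of the lock tray, the one whose label shows the round padlock, lowering it in gently so that it stands upright on the bay's floor, and let go. Leave the other two padlocks, the wooden stamp and the tape roll where they are.

Things in the scene. Friction and masses are not known exactly. Their poses are not given: they have to be found in the camera images.
- round_lock_center (a point): Padlock to put away, hung by its shackle on the hook: disc-shaped brass body 60 mm wide and tall, 24 mm thick, flat 36 mm foot; on it a closed steel shackle. 118 mm tall over all, about 0.35 kg. Point at mid-height (59 mm above the foot) on the centre line. Axes: x along the width (leg to leg), y thickness, z up.
- round_lock_shackle (a point): Where the round padlock's shackle can be gripped across its x, the hook passing between the fingers: midway between the legs, 100 mm above the foot, 18 mm below the shackle's top. Shackle: upturned U of 8 mm round bar, 48 mm wide outside, 32 inside; legs straight up to 12 mm below its top; opening 50 mm high, its top 10 mm above this point. Axes as the centre's
- hook_seat (a point): Fixed steel hook stand: top of the hook's level arm (7 mm round bar), 190 mm above the table, where the shackle's top bar rests, up to 12 mm off this point along the arm. x points along the arm to the stand's post, 68 mm away and no higher than the arm; the open side, where things come off, is -x. z up. Base plate 150 x 100 x 12 mm.
- hook_tip (a point): Top of the hook's upturned end, 22 mm above the seat and 18 mm from it towards -x of the seat's frame. Same axes as the seat.
- bay_round_floor (a point): Centre of the inner floor, 13 mm above the table, of the round padlock's bay, whose label shows a padlock with a round body. An open trough, inside 74 mm long (x) and 36 mm wide (y); walls 4 mm thick, 30 mm above this floor. The padlock stands in it with its width along x, either way round. z up.
- tray: Fixed grey plate, 170 x 205 x 8 mm, on which three bays of one size stand side by side along its y, 65 mm apart, in any order. Each bay's label, a 66 x 56 mm white tilted card with the black shape of its padlock, is at the bay's +x end, 41 to 100 mm from the floor point and at most 43 mm above it. Origin under the plate's centre
- bay_square_floor (a point): The same point and axes of the bay whose label shows a square-bodied padlock; it is occupied by the square padlock.
- bay_oblong_floor (a point): The same point and axes of the bay whose label shows an oblong padlock; it is empty at the start and stays empty.
- square_lock_center (a point): Square-bodied brass padlock of the same height, width, thickness and shackle, standing in its own bay; not to be moved. Point at mid-height (59 mm above its foot), axes as for the round one.
- oblong_lock_center (a point): Brass padlock with a low oblong body (60 x 30 mm) and a long shackle, 118 mm long over all, lying flat on the table (24 mm high) between the robot and the work; not to be moved. Point at half its length.
- stamp: Wooden hand stamp, 40 mm across and 80 mm tall, standing on the table beyond the work; not to be moved. Origin under its centre.
- tape: Cardboard roll of tape lying flat, 90 mm across, 24 mm high; not to be moved. Origin under its centre.

How it is judged:
By the outcome, as a careful person would: the job done as asked, in the order asked, and still so for the second after the job is handed in, with the robot touching nothing.
It also fails if it takes over 45 s, if anything falls off the work surface, if the arm or the gripper's body presses on something with over 40 N, if the wrist force passes 120 N, or if a joint passes its speed limit or range.

ROBOT

A 6-joint arm with a two-finger parallel gripper is mounted at the origin on the work surface. World frame = base frame: x ahead of the robot, y to its left, z up, the work surface at z = 0. Lengths are in m, angles in rad, forces in N, time in s.
With the tool pointing down it reaches from about 0.275 to 0.825 m from the base axis. Payload 4.9 kg.
Tool frame: the origin (TCP) lies midway between the tips of the shut fingers; the grasp point (between the pads) lies 19 mm behind it (grip_point_offset is the distance from the TCP to the grasp point, in m); z points along the fingers, y is the line along which they close (so a half turn about z gives the same grasp; the last joint's range is limited). The gripper opens to 85 mm and grips with 20 to 120 N. Pads are 22 mm wide; open, the fingers measure 114 mm over their backs; the gripper's body (76 mm by 85 mm) begins 54 mm behind the grasp point. The pads swing forward as they close: fully open they stand 13 mm farther back than shut.
Start: joints at [-1.239, 0.326, -0.193, 1.052, 0, 1.437], TCP at [0.247, -0.491, 0.231] pointing down, gripper open.
Joint ranges: [-2.65, 2.65], [-0.97, 1.79], [-1.3, 1.35], [-1.93, 2.1], [-1.47, 1.37], [-3.14, 3.14]. Speed limits (rad/s): [2.57, 2.57, 3.14, 3.14, 3.14, 3.14].

INTERFACE

Orientations are given as a rotation vector (axis times angle).
In Python, from cell import * gives the robot as it stands. Calls block until the motion is done:
- movep(position, orientation): joint-space move of the TCP to a pose.
- move_l(position, velocity=0.15, rot=None, until_force=None): straight line of the TCP; rot=None keeps the orientation; velocity is the mean speed in m/s. With until_force (N) it stops when the force on the tool has changed by that much, and returns True; else False.
- set_joints(angles): joint-space move.
- let_go() and grab(newtons=None): open the fingers fully, or close them until they stop; newtons is the grip in N (None keeps the last).
- sleep(seconds).
- ik(position, orientation): joint angles nearest the present ones, or None.
- get_state(): the state.
- grab_frame(name): name is "scene" or "top" or "wrist"; returns a dict with "img" (480x640x3 uint8, red, green, blue), "fx", "fy", "cx", "cy" (pixels), "k1" (the pictures are not rectified: a ray, as slopes to the right and down, at radius r is drawn at 1 + k1 r^2 times it, then the intrinsics apply), "cam_to_world" (4x4, takes a point from camera to world coordinates); the wrist camera has in their place "T_tool_cam" (4x4, takes a point from camera to tool coordinates, whose origin is the TCP and whose axes are the flange's). Camera axes: x right, y down, z forward; pixel columns grow to the right and rows downward; lengths in m; the calibration is good to about 2 mm. A picture is of the moment at which its call begins: read the wrist's pose just before it. There is no depth.
A pose or a line that the arm cannot do raises MotionError and nothing moves.
- sign_off(): hands the job in; it is judged then, once.
Trained networks look in the newest picture that a camera, given by its name, has taken for a name from the list of things; names that differ only in an ending like _2 or _b are one class to them, and where a whole thing is asked for, a point or a joint stands for the part that bears it (a point fixed in the world has none). Each returns a list of dicts, best first, with "score" (0 to 1); they miss things now and then, are a little off and sometimes report something else, mostly with a low value. They report only what shows in the picture. A call takes as long as a camera call.
- spot_in(camera, name): "centre" ([column, row] in pixels, amid what is visible of it).
- silhouettes(camera, name): "mask" (480x640 bool, what is visible of it) and "centre" ([column, row] in pixels, amid what is visible of it).
- tip_of(camera, name): "centre" ([column, row] in pixels: a listed point, or the origin of a listed thing).
The state is a dict: "clock": time; "q": joint angles; "joint_velocities": joint speeds; "tau": joint torques, N m; "position": TCP position; "eef_rot": TCP orientation; "contact_force": force on the tool from outside, world axes, zero at the start; "wrist_torque": the same for the moment, N m; "finger_gap": opening from 0.0 (shut) to 1.0 (fully open); "grasp_force": force on a finger pad.
Only numpy, scipy, OpenCV 4.12 (cv2) and the standard library are available. Lean on these libraries where they do the work, as an engineer would, in place of code of your own. Each camera call takes 0.05 s, during which the arm holds its last target. There are 200 camera calls.

## Working session

There is one attempt and no reset: what is moved stays moved. The work goes in short steps, each a Python script; the robot and the scene stay as the last script left them, time stands still between calls to the robot, and variables do not carry over. Pictures are saved under pics/ and viewed, at most 13 in all, crops included, and the job is handed in when it is done.

```bash
ls; mkdir -p pics; cat > h.py <<'E'
from cell import *
import numpy as np, cv2
from scipy.spatial.transform import Rotation as R
def frame(name):
    s=get_state(); f=grab_frame(name)
    if "cam_to_world" in f: T=np.array(f["cam_to_world"])
    else:
        W=np.eye(4); W[:3,:3]=R.from_rotvec(s["eef_rot"]).as_matrix(); W[:3,3]=s["position"]
        T=W@np.array(f["T_tool_cam"])
    return f,T
def ray(f,T,px):
    d=np.array([(px[0]-f["cx"])/f["fx"],(px[1]-f["cy"])/f["fy"]]); u=d.copy()
    for _ in range(20): u=d/(1+f["k1"]*(u@u))
    v=T[:3,:3]@np.array([*u,1]); return T[:3,3],v/np.linalg.norm(v)
def proj(f,T,p):
    c=np.linalg.inv(T)@np.array([*p,1]); u=c[:2]/c[2]; u=u*(1+f["k1"]*(u@u))
    return np.array([f["cx"]+f["fx"]*u[0],f["cy"]+f["fy"]*u[1]])
def atz(f,T,px,z):
    o,v=ray(f,T,px); return o+v*(z-o[2])/v[2]
def tri(rs):
    A=np.zeros((3,3));b=np.zeros(3)
    for o,v in rs:
        P=np.eye(3)-np.outer(v,v);A+=P;b+=P@o
    p=np.linalg.solve(A,b); return p,[np.linalg.norm((np.eye(3)-np.outer(v,v))@(p-o)) for o,v in rs]
E
cat > a.py <<'E'
from h import *
np.set_printoptions(precision=4,suppress=True)
names="round_lock_center round_lock_shackle hook_seat hook_tip bay_round_floor tray bay_square_floor bay_oblong_floor square_lock_center oblong_lock_center stamp tape".split()
F={}
for c in ("scene","top"):
    F[c]=frame(c); cv2.imwrite(f"pics/{c}0.png",F[c][0]["img"][:,:,::-1]); print(c,F[c][1][:3,3],F[c][1][:3,2])
for n in names:
    rs=[]
    for c in F:
        d=tip_of(c,n)
        print(n,c,[(np.round(x["centre"],1).tolist(),round(x["score"],2)) for x in d[:3]])
        if d: rs.append(ray(*F[c],d[0]["centre"]))
    if len(rs)==2: print("   ",*tri(rs))
E
python3 a.py
```

```text
pics
scene [0.9912 0.2807 0.8904] [-0.4622 -0.2568 -0.8488]
top [0.3889 0.0335 1.0772] [ 0.1954  0.0259 -0.9804]
round_lock_center scene [([218.3, 183.2], 0.65), ([390.3, 323.5], 0.55)]
round_lock_center top [([451.1, 246.2], 0.58)]
    [ 0.5511 -0.1823  0.1424] [np.float64(0.0008098245970361537), np.float64(0.000809824597036068)]
round_lock_shackle scene [([213.9, 170.7], 0.69)]
round_lock_shackle top [([450.0, 241.6], 0.8)]
    [ 0.5547 -0.1753  0.1833] [np.float64(0.003540644971021336), np.float64(0.003540644971021252)]
hook_seat scene [([215.0, 162.4], 0.66), ([360.1, 223.0], 0.25)]
hook_seat top [([454.9, 243.4], 0.59), ([268.5, 257.6], 0.38)]
    [ 0.5475 -0.1785  0.1966] [np.float64(0.0008632639782340697), np.float64(0.000863263978234115)]
hook_tip scene [([214.1, 149.2], 0.62)]
hook_tip top [([460.3, 249.0], 0.9)]
    [ 0.5348 -0.1842  0.2141] [np.float64(0.0019371613237444516), np.float64(0.0019371613237444336)]
bay_round_floor scene [([434.6, 316.0], 0.76)]
bay_round_floor top [([236.0, 262.1], 0.61)]
    [0.5438 0.2559 0.018 ] [np.float64(0.0030630949436516106), np.float64
[... 736 characters left out ...]
nter top [([258.7, 248.5], 0.81)]
    [0.5624 0.1947 0.0821] [np.float64(0.001146205065966422), np.float64(0.001146205065966405)]
oblong_lock_center scene [([359.4, 224.2], 0.93)]
oblong_lock_center top [([328.7, 317.9], 0.61)]
    [0.4251 0.0512 0.0144] [np.float64(0.002868795753810385), np.float64(0.002868795753810438)]
stamp scene [([289.8, 380.9], 0.98), ([213.9, 150.6], 0.16)]
stamp top [([308.4, 165.4], 0.78)]
    [0.7664 0.0927 0.0072] [np.float64(0.003887400098206466), np.float64(0.003887400098206429)]
tape scene [([204.0, 321.8], 0.64)]
tape top [([235.1, 262.7], 0.73), ([396.5, 173.6], 0.59)]
    [0.6631 0.1053 0.2542] [np.float64(0.1838166160351777), np.float64(0.183816616035178)]
```

View pics/scene0.png

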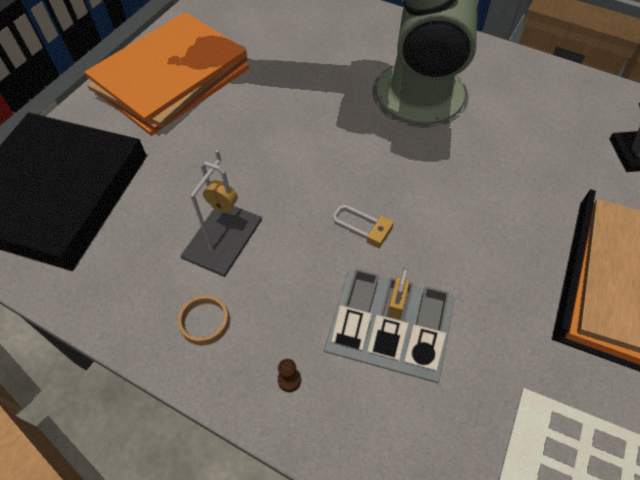

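View pics/top0.png

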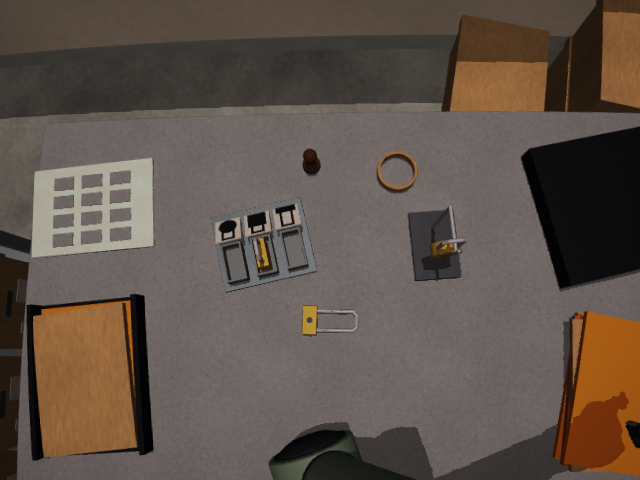

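The round label is at scene (425,347) and top (228,229), so its bay is the +y one, and the networks agree. The hook is at scene (215,160) and top (455,243). I'll zoom in on it.

```bash
python3 - <<'E'
from h import *
np.set_printoptions(precision=4,suppress=True)
a=cv2.imread("pics/scene0.png")[135:275,165:275];b=cv2.imread("pics/top0.png")[195:295,395:480]
a=cv2.resize(a,(400,509),interpolation=cv2.INTER_CUBIC);b=cv2.resize(b,(400,470),interpolation=cv2.INTER_CUBIC)
b=cv2.copyMakeBorder(b,0,39,0,0,cv2.BORDER_CONSTANT)
cv2.imwrite("pics/crop.png",np.hstack([a,b]))
f,T=frame("wrist"); print(f["T_tool_cam"],f["fx"],f["k1"]); s=get_state();print(s["clock"],R.from_rotvec(s["eef_rot"]).as_matrix())
E
```

```text
[[ 0.0001 -0.9481 -0.318   0.0813]
 [ 1.     -0.0002  0.0009  0.0005]
 [-0.0009 -0.318   0.9481 -0.1424]
 [ 0.      0.      0.      1.    ]] 367.52619119854586 -0.07371027879328063
1.35 [[ 0.8935  0.4491  0.    ]
 [ 0.4491 -0.8935  0.    ]
 [ 0.     -0.     -1.    ]]
```

View pics/crop.png

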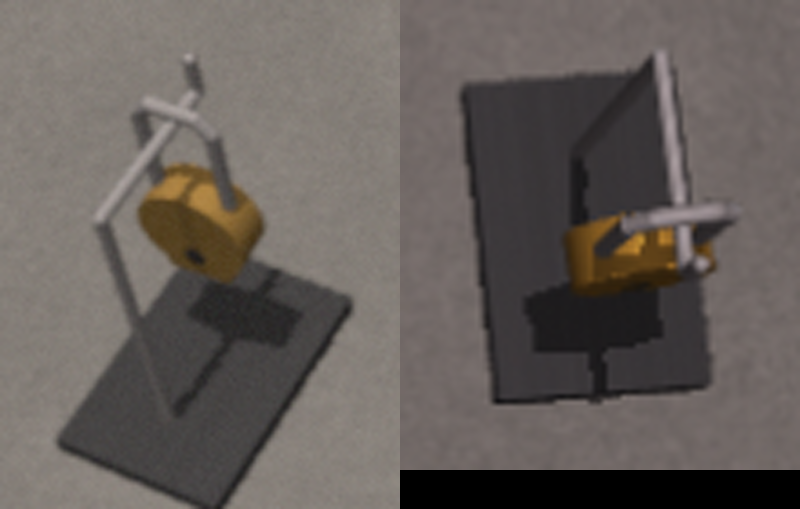

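The post is on the far side. The arm runs towards the robot, so the lock comes off towards the robot.

```bash
cat > b.py <<'E'
from h import *
np.set_printoptions(precision=4,suppress=True)
fs,Ts=frame("scene"); ft,Tt=frame("top")
pt,e1=tri([ray(fs,Ts,(193.3,195.5)),ray(ft,Tt,(450.2,207.3))]); tp,e2=tri([ray(fs,Ts,(217.3,151.5)),ray(ft,Tt,(459,250.5))])
print("post",pt,e1,"tip",tp,e2); d=pt-tp; yaw=np.arctan2(d[1],d[0]); print("yaw",yaw,np.hypot(*d[:2]))
for c in ((465,88),(495,400),(710,383),(655,72)):
    print("plate",atz(ft,Tt,(395+(c[0]-400)*85/400,195+c[1]*100/470),.012))
seat=tp+np.array([np.cos(yaw)*.018,np.sin(yaw)*.018,-.022])
def rot(y): c,s=np.cos(y),np.sin(y); return R.from_matrix(np.array([[c,s,0],[s,-c,0],[0,0,-1.]])).as_rotvec()
for y in (yaw,yaw+np.pi): print(y,ik(seat+[0,0,.16],rot(y)))
E
python3 b.py
```

```text
post [ 0.6174 -0.1765  0.1845] [np.float64(0.0006358188255112814), np.float64(0.0006358188255113857)] tip [ 0.5325 -0.1821  0.2078] [np.float64(0.0006052066387860521), np.float64(0.0006052066387860145)]
yaw 0.06558642691541428 0.08510171373195353
plate [ 0.6479 -0.1242  0.012 ]
plate [ 0.5018 -0.1319  0.012 ]
plate [ 0.5079 -0.2308  0.012 ]
plate [ 0.6544 -0.2138  0.012 ]
0.06558642691541428 [-0.4449  0.3392  0.1158  1.3474  0.      2.6311]
3.2071790805052074 [-0.4449  0.3392  0.1158  1.3474  0.     -0.5105]
```

```bash
cat >> h.py <<'E'
def rot(y): c,s=np.cos(y),np.sin(y); return R.from_matrix(np.array([[c,s,0],[s,-c,0],[0,0,-1.]])).as_rotvec()
E
cat > c.py <<'E'
from h import *
np.set_printoptions(precision=4,suppress=True)
yaw=.066; seat=np.array([.5505,-.181,.19]); X=np.array([np.cos(yaw),np.sin(yaw),0]);Y=np.array([-X[1],X[0],0])
names="round_lock_center round_lock_shackle hook_seat hook_tip".split()
rs={n:[] for n in names}
for i,(a,b) in enumerate(((-.05,-.04),(-.05,.04),(.02,.0))):
    p=seat+a*X+b*Y+[0,0,.15]
    movep(p,rot(yaw)) if i==0 else move_l(p,.2)
    f,T=frame("wrist"); cv2.imwrite(f"pics/w{i}.png",f["img"][:,:,::-1])
    for n in names:
        d=tip_of("wrist",n)
        print(i,n,[(np.round(x["centre"],1).tolist(),round(x["score"],2)) for x in d[:2]])
        if d: rs[n].append(ray(f,T,d[0]["centre"]))
    np.savez(f"v{i}.npz",T=T,**{k:f[k] for k in("fx","fy","cx","cy","k1","img")})
for n in names:
    if len(rs[n])>1: print(n,*tri(rs[n]))
print(get_state()["clock"])
E
python3 c.py; python3 -c "
import cv2,numpy as np
cv2.imwrite('pics/w01.png',np.hstack([cv2.resize(cv2.imread(f'pics/w{i}.png'),(400,300)) for i in (0,1)]))"
```

```text
0 round_lock_center [([276.7, 154.7], 0.8)]
0 round_lock_shackle [([268.5, 156.1], 0.73)]
0 hook_seat [([269.4, 164.8], 0.57)]
0 hook_tip [([263.0, 193.4], 0.82), ([269.8, 164.8], 0.58)]
1 round_lock_center [([363.1, 154.8], 0.57), ([372.4, 193.3], 0.16)]
1 round_lock_shackle [([368.8, 156.6], 0.98)]
1 hook_seat [([372.5, 165.9], 0.66)]
1 hook_tip [([376.2, 190.9], 0.91)]
2 round_lock_center [([320.7, 229.1], 0.87)]
2 round_lock_shackle []
2 hook_seat [([322.0, 249.4], 0.68)]
2 hook_tip [([318.8, 277.7], 0.75)]
round_lock_center [ 0.5535 -0.1809  0.1405] [np.float64(0.0006709902773930324), np.float64(0.000928974831774168), np.float64(0.0007358662527471206)]
round_lock_shackle [ 0.5561 -0.1799  0.1833] [np.float64(0.00016460460389826397), np.float64(0.00016460460389840172)]
hook_seat [ 0.5502 -0.1822  0.1927] [np.float64(0.0001459319970189642), np.float64(0.0001489601870332125), np.float64(0.00015187785776311926)]
hook_tip [ 0.5343 -0.1817  0.2182] [np.float64(0.0019455074867970816), np.float64(0.0015688117115173757), np.float64(0.0016544088990692735)]
4.7333
```

View pics/w2.png

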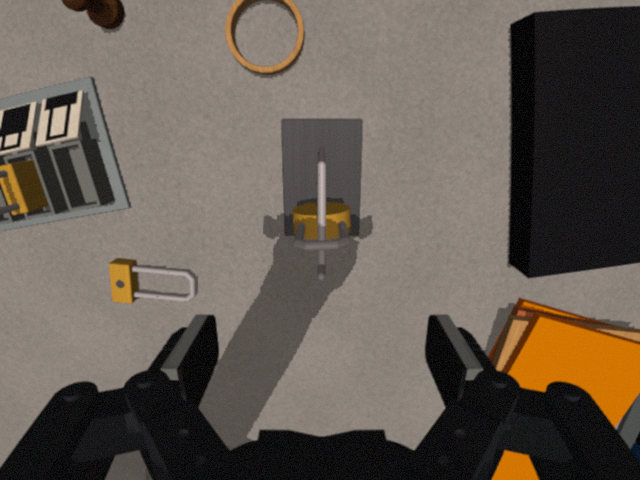

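View pics/w01.png

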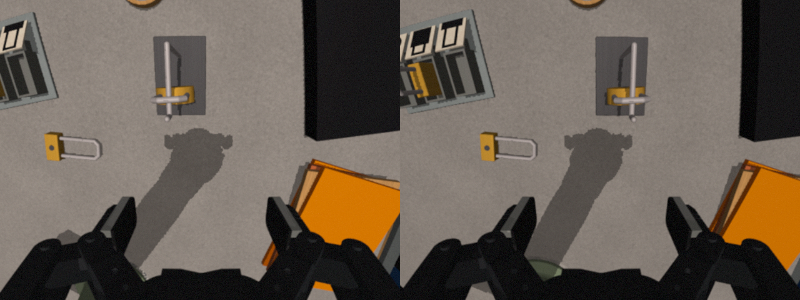

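The wrist view shows the arm vertical in the image from (322,150) to (321,275). The shackle bar lies square across it at (322,243), so the lock hangs plumb and its yaw matches the arm's. The finger path is clear, so I'll grasp it.

```bash
cat > d.py <<'E'
from h import *
np.set_printoptions(precision=4,suppress=True)
yaw=.066; g=np.array([.555,-.181])
move_l([*g,.25],.25)
print(move_l([*g,.158],.08,until_force=6))
s=get_state(); print(s["position"],s["contact_force"])
grab(45); sleep(.2)
s=get_state(); print(s["clock"],s["finger_gap"],s["grasp_force"],s["contact_force"],s["wrist_torque"])
f,T=frame("wrist"); cv2.imwrite("pics/g.png",f["img"][:,:,::-1])
E
python3 d.py
```

```text
False
[ 0.5554 -0.1812  0.1586] [-0.8206  0.0623  0.5975]
7.1917 0.5453962315336359 45.78108832240105 [ 2.0972 -0.3328  3.6292] [ 0.1471 -0.3713 -0.0081]
```

View pics/g.png

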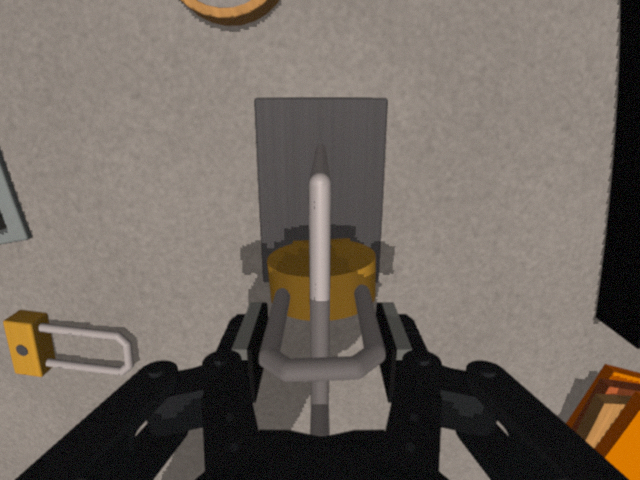

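The shackle sits between both pads at (262,345) and (380,345), with the arm centred in it at column 320. Next I'll lift 32 mm and come off along -x, with force stops.

```bash
cat > e.py <<'E'
from h import *
np.set_printoptions(precision=4,suppress=True)
yaw=.066; X=np.array([np.cos(yaw),np.sin(yaw),0])
p=np.array(get_state()["position"])
def rep(t): s=get_state(); print(t,s["clock"],s["position"],s["contact_force"],s["wrist_torque"],s["finger_gap"])
r=move_l(p+[0,0,.032],.06,until_force=10); rep(r)
fs,Ts=frame("scene"); cv2.imwrite("pics/l.png",cv2.resize(fs["img"][120:270,130:290,::-1],(640,600),interpolation=cv2.INTER_CUBIC))
if not r:
    r=move_l(p+[0,0,.032]-.02*X,.05,until_force=5); rep(r)
E
python3 e.py
```

```text
False 7.9333 [ 0.5556 -0.1811  0.1905] [ 0.1809 -0.4729 -3.0789] [0.0554 0.0419 0.0127] 0.5461475403727566
False 8.5333 [ 0.5357 -0.1826  0.1908] [ 0.4634  0.4757 -3.7883] [0.03   0.063  0.0026] 0.543164631400112
```

View pics/l.png

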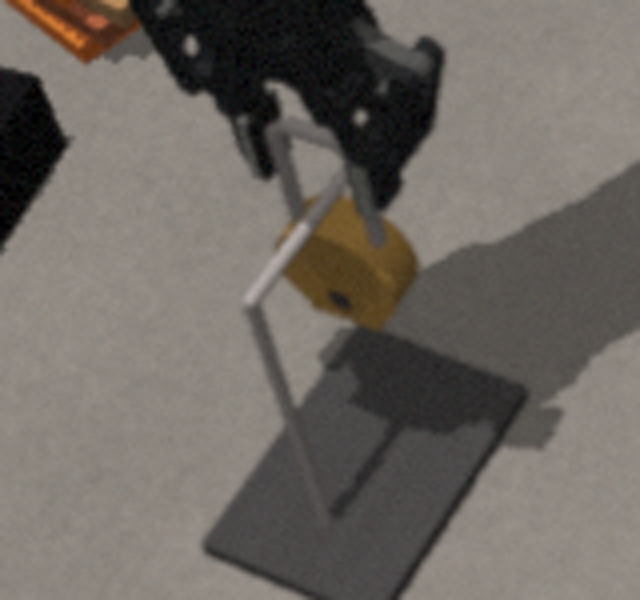

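The shackle clears the arm, and the only load is the weight (about 3.4 N). I'll pull it clear and carry it to the tray, viewing the bay on the way.

```bash
cat > f.py <<'E'
from h import *
np.set_printoptions(precision=4,suppress=True)
yaw=.066; X=np.array([np.cos(yaw),np.sin(yaw),0])
p=np.array(get_state()["position"])
print(move_l(p-.075*X,.12,until_force=6))
move_l(p-.085*X+[0,0,.11],.25)
ty=.2; bx=np.array([np.cos(ty),np.sin(ty),0]); by=np.array([-bx[1],bx[0],0]); bay=np.array([.546,.254,0])
names="bay_round_floor bay_square_floor bay_oblong_floor tray".split(); rs={n:[] for n in names}
for i,(a,b) in enumerate(((-.05,-.08),(.05,-.08),(0,-.03))):
    q=bay+a*bx+b*by+[0,0,.30]
    movep(q,rot(ty+np.pi/2)) if i==0 else move_l(q,.2)
    f,T=frame("wrist"); cv2.imwrite(f"pics/b{i}.png",f["img"][:,:,::-1])
    np.savez(f"b{i}.npz",T=T,**{k:f[k] for k in("fx","fy","cx","cy","k1","img")})
    s=get_state()
    for n in names:
        d=tip_of("wrist",n); print(i,n,[(np.round(x["centre"],1).tolist(),round(x["score"],2)) for x in d[:2]])
        if d and d[0]["score"]>.4: rs[n].append(ray(f,T,d[0]["centre"]))
    Rt=R.from_rotvec(s["eef_rot"]).as_matrix()
    for n,h in(("round_lock_center",-.059+.0005-.0185),("round_lock_shackle",.0215)):
        d=tip_of("wrist",n)
        if d: print(n,d[0]["score"],"tool xy",Rt.T@(atz(f,T,d[0]["centre"],s["position"][2]+(-.0785+.059 if "center" in n else .0215))-s["position"]))
for n in names:
    if len(rs[n])>1: print(n,*tri(rs[n]))
s=get_state();print(s["clock"],s["position"],s["finger_gap"],s["contact_force"])
E
python3 f.py; python3 -c "
import cv2,numpy as np
cv2.imwrite('pics/b12.png',np.hstack([cv2.resize(cv2.imread(f'pics/b{i}.png'),(400,300)) for i in (0,1)]))"
```

```text
False
0 bay_round_floor [([366.6, 124.4], 0.97), ([317.0, 345.9], 0.2)]
0 bay_square_floor [([370.4, 179.6], 0.66)]
0 bay_oblong_floor []
0 tray []
round_lock_center 0.88 tool xy [-0.0008 -0.0015  0.0195]
round_lock_shackle 0.79 tool xy [ 0.0001 -0.001  -0.0215]
1 bay_round_floor [([276.9, 125.3], 0.68), ([272.1, 191.7], 0.15)]
1 bay_square_floor [([283.4, 181.8], 0.64)]
1 bay_oblong_floor [([280.8, 234.4], 0.71), ([420.8, 284.5], 0.51)]
1 tray [([303.3, 180.5], 0.73)]
round_lock_center 0.61 tool xy [-0.0622  0.0302  0.0195]
round_lock_shackle 0.65 tool xy [ 0.0003 -0.0011 -0.0215]
2 bay_round_floor [([321.8, 170.9], 0.75)]
2 bay_square_floor [([323.3, 223.7], 0.75)]
2 bay_oblong_floor []
2 tray []
round_lock_center 0.75 tool xy [-0.0006 -0.      0.0195]
round_lock_shackle 0.96 tool xy [-0.0001 -0.0013 -0.0215]
bay_round_floor [0.5459 0.2519 0.0183] [np.float64(0.00041823707828109413), np.float64(0.0003470491250819098), np.float64(0.0007578279698483245)]
bay_square_floor [0.5624 0.1928 0.0236] [np.float64(0.0011717822558323645), np.float64(0.0012973922543035763), np.float64(0.0018957061150611109)]
13.45 [0.5524 0.2241 0.2997] 0.5440622822248823 [ 0.2969  0.6838 -3.1127]
```

View pics/b12.png

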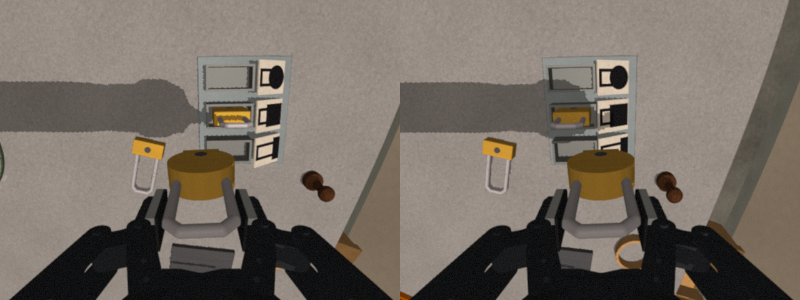

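The lock is centred in the grip. The round bay is at (230,77), with the disc label beside it. I'll overlay the bay model to check its position and yaw.

```bash
python3 - <<'E'
from h import *
ty=.2;c=np.array([.5459,.2519]);bx=np.array([np.cos(ty),np.sin(ty)]);by=np.array([-bx[1],bx[0]])
out=[]
for i,(u0,v0) in enumerate(((300,80),(210,80),(255,115))):
    z=np.load(f"b{i}.npz"); f={k:z[k] for k in("fx","fy","cx","cy","k1")}
    im=z["img"][v0:v0+100,u0:u0+133,::-1]; im=cv2.resize(im,(400,300),interpolation=cv2.INTER_CUBIC)
    raw=im.copy()
    for (hx,hy,h,col) in((.037,.018,.043,(0,0,255)),(.041,.022,.043,(255,0,0)),(.037,.018,.013,(0,255,0))):
        P=[proj(f,z["T"],[*(c+a*hx*bx+b*hy*by),h]) for a,b in((-1,-1),(1,-1),(1,1),(-1,1))]
        P=((np.array(P)-[u0,v0]+.5)*3).astype(int); cv2.polylines(im,[P],True,col,1)
    out+=[raw if i==0 else None,im]
cv2.imwrite("pics/ov.png",np.vstack([np.hstack([out[0],out[1]]),np.hstack([out[3],out[5]])]))
E
```

```text
(no output)
```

View pics/ov.png

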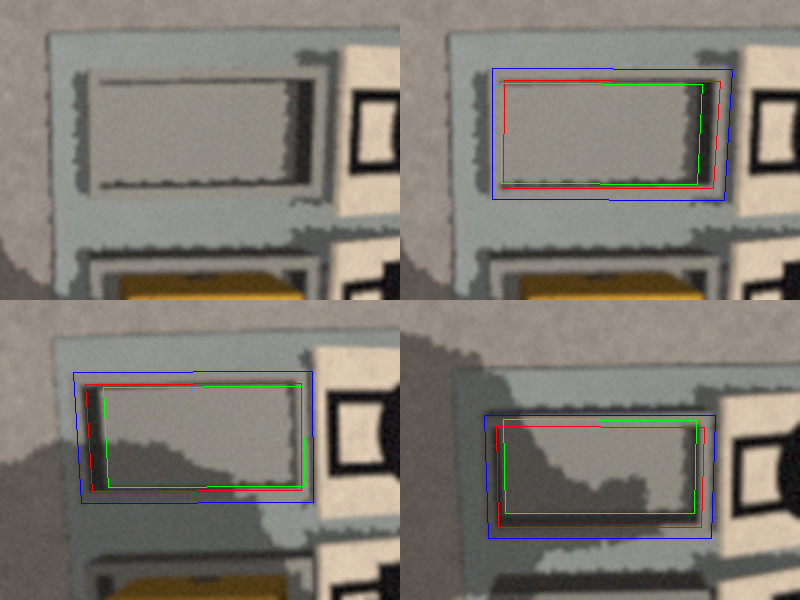

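The overlay matches within about 1–2 mm, with yaw nearer 0.225. Lowering it with force stops.

```bash
cat > g.py <<'E'
from h import *
np.set_printoptions(precision=4,suppress=True)
ty=.223;c=np.array([.5459,.2519])
def rep(t): s=get_state(); print(t,round(s["clock"],2),s["position"],s["contact_force"],s["wrist_torque"],s["finger_gap"])
move_l([*c,.27],.15,rot=rot(ty+np.pi/2))
move_l([*c,.15],.15); sleep(.3)
r=move_l([*c,.108],.06,until_force=4); rep(r)
if not r:
    r=move_l([*c,.084],.02,until_force=2.5); rep(r)
f,T=frame("wrist"); cv2.imwrite("pics/p.png",f["img"][:,:,::-1])
E
python3 g.py
```

```text
False 15.97 [0.5462 0.252  0.1082] [ 0.028  -0.267  -3.2872] [ 0.007   0.0512 -0.0023] 0.5436650523248242
True 16.79 [0.5458 0.2518 0.0912] [0.2058 0.4138 4.0181] [-0.0205 -0.0529 -0.034 ] 0.546760455047228
```

View pics/p.png

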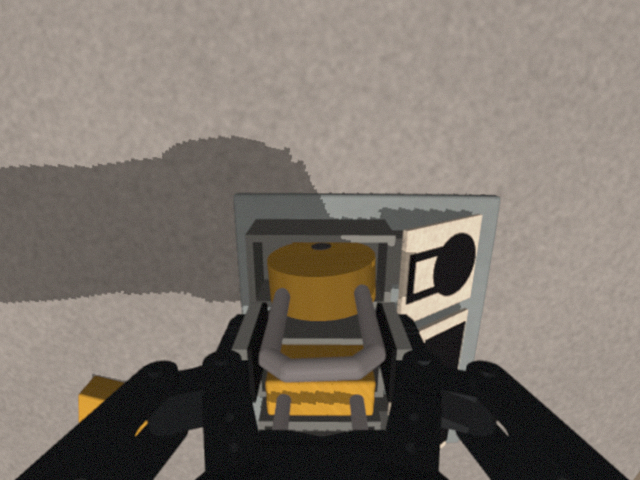

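Contact came at 0.0912, against 0.0915 predicted for the floor, and the lock stands inside the trough at (322,280). Releasing and backing off.

```bash
cat > i.py <<'E'
from h import *
np.set_printoptions(precision=4,suppress=True)
let_go(); sleep(.2)
p=np.array(get_state()["position"])
print(move_l(p+[0,0,.05],.06,until_force=6)); move_l(p+[0,0,.2],.2)
rs={}
s=get_state(); print(s["clock"],s["finger_gap"],s["contact_force"])
movep([.35,.0,.35],rot(np.pi/2+.2)) 
out=[]
F={c:frame(c) for c in("scene","top")}
for n in "round_lock_center square_lock_center oblong_lock_center".split():
    d=[(c,tip_of(c,n)) for c in F]
    if all(x for _,x in d): print(n,*tri([ray(*F[c],x[0]["centre"]) for c,x in d]))
a=cv2.resize(F["scene"][0]["img"][250:390,310:470,::-1],(400,350)); b=cv2.resize(F["top"][0]["img"][190:300,195:321,::-1],(400,350))
cv2.imwrite("pics/end.png",np.hstack([a,b])); print(get_state()["clock"])
E
python3 i.py
```

```text
False
19.4 0.998952308894998 [0.2046 0.727  0.2624]
round_lock_center [0.5464 0.2487 0.0726] [np.float64(0.00019011830939418058), np.float64(0.00019011830939424733)]
square_lock_center [0.559  0.1888 0.0743] [np.float64(0.0010216326450137121), np.float64(0.0010216326450136447)]
oblong_lock_center [0.42   0.0511 0.0124] [np.float64(0.004187316702474535), np.float64(0.0041873167024745655)]
21.025
```

View pics/end.png

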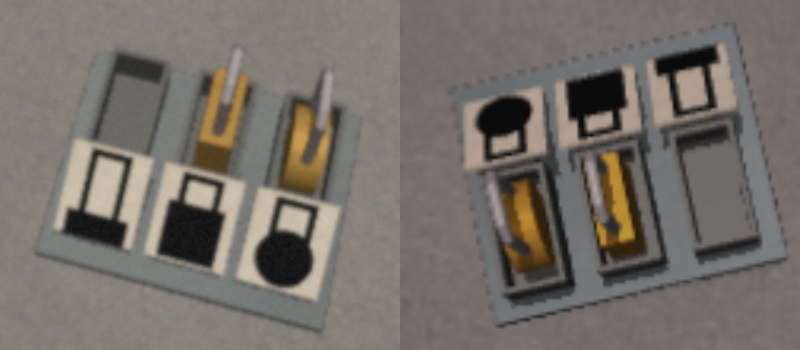

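The round padlock stands upright in its own bay: its centre measures 0.0726 m high against 0.072 m expected, and it sits parallel to the square one.

```bash
python3 -c "
from cell import *
print(sign_off())"
```

```text
the job is handed in; nothing more can be done
None
```

The round padlock is off the hook and standing upright in its own bay, let go with the other items left alone, and the job was handed in at about 21 s; `sign_off()` returned no verdict.

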